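# Close a watch in the case press with its star handle

### The job

Snap the back onto the wrist watch that lies in the case press: push the loading slide fully home so that the watch stands under the ram, then bring the spokes of the star handle over toward the front, one after another, until the pusher has pressed the back fully home. Feel for the seat and stop there: leaning on the handle once the back is down cracks the watch glass. Then turn the star the other way until the pusher stands clear of the watch by about 1 cm, leave the slide home, and do not disturb the things round the press.

Things in the scene. Friction and masses are not known exactly. Their poses are not given: they have to be found in the camera images.
- press: Small grey-green cast bench press, fixed; 200 (x) x 88 (y) x 180 mm. Origin: on the bench top, on its ram's vertical axis. x points from its front (where the slide comes out) to its column, y to its left, z up; position and yaw vary (it stands sideways: x points to the robot's right). Base 18 mm thick; head x -30..78, y -28..28, z 130..180 mm; the ram sticks out of the head's top up to z 225 mm.
- star (a joint): Turn of the star handle, rad; it drives the ram by pinion and rack. Growing: the top spokes come to the front (press -x), the ram goes DOWN 8 mm per rad; falling: up. Start -0.5..0.5, travel -1.25..3.9. At value v the four spokes lean from straight up toward the front by v, v+pi/2, v+pi, v-pi/2. It stays where it is left; about 1.5 N at a spoke's end turns it with the pusher free.
- star_hub (a point): Centre of the star handle on its level shaft (along press y), at press x 16, y +80, z 155 mm, on the left of the head. Four bare steel spokes 8.4 mm thick, 90 degrees apart in the press's x-z plane, each with a black 17 mm ball centred 68 mm from here; hub 28 mm across, 20 mm long. Only spokes in the upper half can be reached from above.
- slide (a joint): Loading slide, m: 0 = drawn out to the front (start), 0.065 = fully home against its stop. It moves along press +x and takes about 3 N.
- slide_knob (a point): Middle of the upright black knob at the front end of the slide: 20 mm across, from 30 to 66 mm above the bench (this point at 50 mm); 165 mm in front of the ram axis at the start, 100 mm when home. On its far side from the robot the press stands close to a crowd of fixed small things up to 85 mm high.
- nest (a point): Floor of the round blue nylon nest on the slide, at its centre, 36 mm above the bench: recess 39 mm across, 2.6 mm deep. It stands under the ram when the slide is home.
- watch: Steel wrist watch head, no strap, lying dial down and loose in the nest: 40 mm across, 47 mm over the lugs, 10 mm high without its back. Origin at the centre of its underside, z up. Its glass cracks when the pusher presses on it with more than 90 N, about 13 N at a spoke 60 mm from the hub; 7 to 10 N there (45 to 65 N) seats the back.
- back_face (a point): Centre of the upper face of the watch's snap back, a 34 mm disc: 13.2 mm above the watch's origin at the start (2.5 mm proud), 10.7 mm when fully home. Pushing it in takes about 30 N of ram force (4 N more at a spoke 60 mm from the hub than turning the star free), then it stops hard and stays in.
- ram: Square steel ram, 18 x 18 mm, moving up and down; origin at the centre of its lower end, 80 mm above the bench with the star at 0. The blue nylon pusher (26 mm disc) is screwed into it to a different length each time: its face stands 14 to 20 mm below this point, so the back seats at a star value anywhere from 1.66 to 2.41 and the seat has to be felt. The pusher's own height is not measured.
- loupe: Bystander: black eyeglass, 36 mm across, 31 mm high, origin at the centre of its underside.
- grey_tin: Bystander: round grey tin, 36 mm across, 19 mm high, origin at the centre of its underside.
- oil_cup: Bystander: small red-brown wooden oil cup, 30 mm across, 20 mm high, origin at the centre of its underside.
Not all that is in view belongs to the job. Leave any green look-alike of the watch alone.

How it is judged:
On the way, in this order (a step that is already met when the one before it is completed fails the run):
1. the slide is fully home with the watch still in its nest (value of joint slide above 0.0632 m and horizontal distance between watch and nest below 0.0035 m and z of watch in the frame of nest below 0.0015 m and angle between watch's own z axis and vertical below 0.05 rad), for 0.2 s.
2. the pusher has pressed the watch back fully home (z of back_face in the frame of watch below 0.0111 m and value of joint slide above 0.0632 m), for 0.2 s.
At the end, for the whole second after the job is handed in: The watch lies flat in its nest (within 3.5 mm of its centre), the slide is home (within 1.8 mm of its stop), the back is fully home (within 0.4 mm), the ram's lower end is at least 22.5 mm above the back, so that the pusher stands clear of it by 2.5 mm or more, and star and watch are at rest (all of step 2 and horizontal distance between watch and nest below 0.0035 m and z of watch in the frame of nest below 0.0015 m and angle between watch's own z axis and vertical below 0.05 rad and z of ram in the frame of back_face above 0.0225 m and velocity of joint star between -0.05 and 0.05 rad/s and linear speed of watch below 0.02 m/s); the robot touches nothing.
It fails at once if the watch is pressed with more than 90 N, which cracks its glass (contact force between ram and watch above 90 N).
It fails at once if a bystander (loupe, grey tin, oil cup) is pushed more than 10 mm from its place (distance of any of loupe, grey_tin, oil_cup from where it was at the start of the episode above 0.01 m).
It also fails if it takes over 64 s, if anything falls off the work surface, if the arm or the gripper's body presses on something with over 40 N, if the wrist force passes 120 N, or if a joint passes its speed limit or range.

### The arm

A 6-joint arm with a two-finger parallel gripper is mounted at the origin on a cart in front of the work surface, level with it; the furniture and walls round the work are solid. World frame = base frame: x ahead of the robot, y to its left, z up, the work surface at z = 0. Lengths are in m, angles in rad, forces in N, time in s.
With the tool pointing down it reaches from about 0.375 to 0.975 m from the base axis. Payload 3.8 kg.
Tool frame: the origin (TCP) lies between the finger pads; the fingertips stand r.tip_extent ahead of it and the grasp point (between the pads) lies 3 mm ahead of it (r.tip_extent is the distance from the TCP to the fingertips, in m); x points along the fingers, z is the direction in which the jaws open and shut, and the axes are right-handed (so a half turn about x gives the same grasp; the last joint's range is limited). The gripper opens to 88 mm and grips with 3 to 60 N. Pads are 18 mm wide; open, the fingers measure 123 mm over their backs; the gripper's body (75 mm by 187 mm) begins 45 mm behind the grasp point.
Start: joints at [1.218, 0.264, 1.604, -0, 1.274, -0.037], TCP at [0.21, 0.642, 0.261] pointing down, gripper open.
Joint ranges: [-2.63, 2.63], [-0.94, 2.18], [0.31, 2.57], [-1.31, 4.45], [0, 2.66], [-2.55, 2.55]. Speed limits (rad/s): [2.57, 2.57, 3.14, 3.14, 3.14, 3.14].

### API

Orientations are given as a unit quaternion [w, x, y, z].
In Python, from station import sensors, snapshot, hand_in, r gives the robot as it stands.
- The arm moves only by the tool play_rows, never from a script. Its arguments are lists of equal length, an entry for each row: "translation": the shift along the tool's x, y, z in mm, a list of three; "roll": the turn about the tool's x in rad. A call has 1 to 20 rows; each row shifts and turns the commanded pose from where the row before left it, along the tool's axes as they then stand; what a row does not reach is not made up. A row lasts 1/12 s, in which the tool goes at most 41.7 mm and 7.16 degrees, less where a joint would pass 70% of its speed; a pose out of reach is approached as far as the arm can. A call is refused whole if a number of a shift passes 41.7 or a number of a turn 0.125, either way. A call with a gripper value outside its range is refused whole. "jaw" is the opening in per cent of the stroke, from 0 (shut) to 100 (fully open), set as the call begins (left out, the last holds). The fingers move at their own pace and stop on an object; "grip_force" is the grip in N (left out, the last holds). Time passes only in rows, so rows that do not move let the fingers close. It gives the time, the measured TCP pose, the force and the opening at its end, in the units of the state.
- sensors.get_state(): the state, without advancing time (a new reading comes with each control period).
- snapshot(name): name is "scene" or "top"; returns a dict with "img" (420x560x3 uint8, red, green, blue), "fx", "fy", "cx", "cy" (pixels), "pose" (4x4, takes a point from camera to world coordinates). Camera axes: x right, y down, z forward; pixel columns grow to the right and rows downward; lengths in m; the calibration is good to about 2 mm. A picture is of the moment at which its call begins. There is no depth.
- hand_in(): hands the job in, once; it reports no verdict.
The state is a dict: "clock": time; "joint_pos": joint angles; "qd": joint speeds; "joint_efforts": joint torques, N m; "tool_pos": TCP position; "orientation": TCP orientation; "contact_force": force on the tool from outside, world axes, zero at the start; "ft_torque": the same for the moment, N m; "opening": opening from 0.0 (shut) to 1.0 (fully open).
Only numpy, scipy, OpenCV 4.12 (cv2) and the standard library are available. Lean on these libraries where they do the work, as an engineer would, in place of code of your own. Each camera call takes 0.05 s, during which the arm holds its last target.

## Working session

There is one attempt and no reset: what is moved stays moved. The work goes in short steps, Python scripts to look and compute and a tool call to move; the robot and the scene stay as the last step left them, time stands still between calls to the robot, and variables do not carry over. Pictures are saved under pics/ and viewed, and the job is handed in when it is done.

Besides the shell and the picture viewer there is one more tool, called after "Request:" as name(argument=value, ...) on one line, values as JSON. play_rows: Moves the arm, as the interface text tells. Its arguments: {"type":"object","properties":{"translation":{"type":"array","items":{"type":"array","items":{"type":"number"}}},"roll":{"type":"array","items":{"type":"number"}},"jaw":{"type":"number"},"grip_force":{"type":"number"}},"required":["translation","roll"]}

```bash
ls; mkdir -p pics; python3 - <<'E'
from station import sensors, snapshot, r
import cv2, numpy as np, json
s=sensors.get_state(); print(s); print(r.tip_extent)
for n in ("scene","top"):
    d=snapshot(n); cv2.imwrite(f"pics/{n}0.png",d["img"][:,:,::-1]); print(n,d["fx"],d["fy"],d["cx"],d["cy"]); print(np.round(d["pose"],4).tolist())
    np.savez(f"{n}0.npz",**d)
E
```

```text
pics
{'clock': 0.0, 'joint_pos': array([ 1.21806996e+00,  2.64716658e-01,  1.60538582e+00, -3.07197191e-05,
        1.27368762e+00, -3.69304423e-02]), 'qd': array([-9.61311200e-04, -9.76422105e-04, -4.97532654e-05, -4.33474304e-05,
       -1.28097064e-03, -1.52195913e-03]), 'joint_efforts': array([ 5.86084552e-04, -5.02116179e+01, -3.56877100e+01,  7.30181322e-02,
        2.96869583e-02, -1.85073868e-04]), 'tool_pos': array([0.20943625, 0.64098408, 0.25940616]), 'orientation': array([ 0.57175957, -0.41560223,  0.57303865,  0.41471976]), 'contact_force': array([0.19623588, 0.08375373, 0.53417772]), 'ft_torque': array([-0.02506281,  0.04620715,  0.02219676]), 'opening': 0.9999473868090842}
0.022
scene 539.4195167911068 539.4195167911068 276.474799122054 210.21338802200654
[[0.732, -0.3223, 0.6002, -0.2177], [-0.6809, -0.3785, 0.627, -0.5831], [0.0251, -0.8676, -0.4965, 0.679], [0.0, 0.0, 0.0, 1.0]]
top 464.68183865195874 464.68183865195874 278.1592377935393 206.28448039155782
[[0.0267, -0.984, 0.1764, 0.2944], [-0.9996, -0.0245, 0.0148, 0.1392], [-0.0103, -0.1767, -0.9842, 0.9695], [0.0, 0.0, 0.0, 1.0]]
```

View pics/scene0.png

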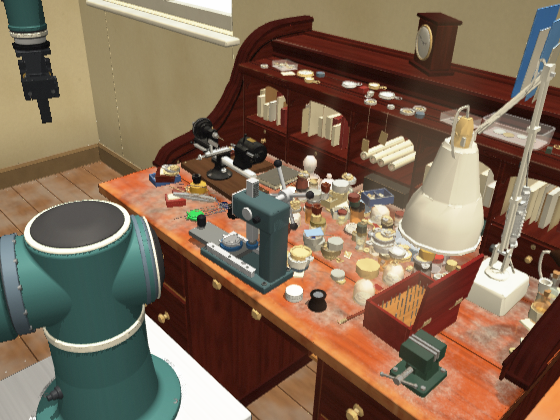

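View pics/top0.png

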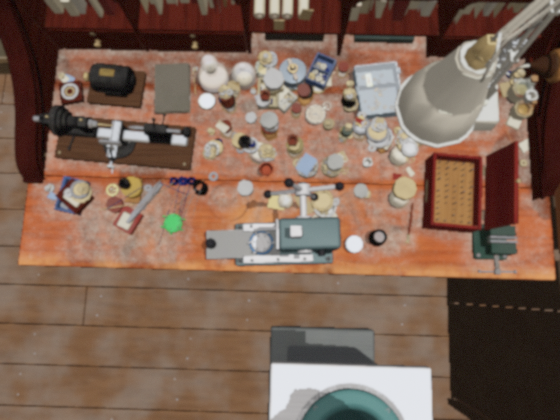

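```bash
python3 - <<'E'
import cv2,numpy as np
a=cv2.imread("pics/scene0.png")[160:300,170:350]; cv2.imwrite("pics/scene0z.png",cv2.resize(a,None,fx=4.4,fy=4.2,interpolation=cv2.INTER_CUBIC)[:600])
b=cv2.imread("pics/top0.png")[165:275,195:400]; cv2.imwrite("pics/top0z.png",cv2.resize(b,None,fx=3.9,fy=3.9,interpolation=cv2.INTER_CUBIC))
E
```

```text
(no output)
```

View pics/scene0z.png

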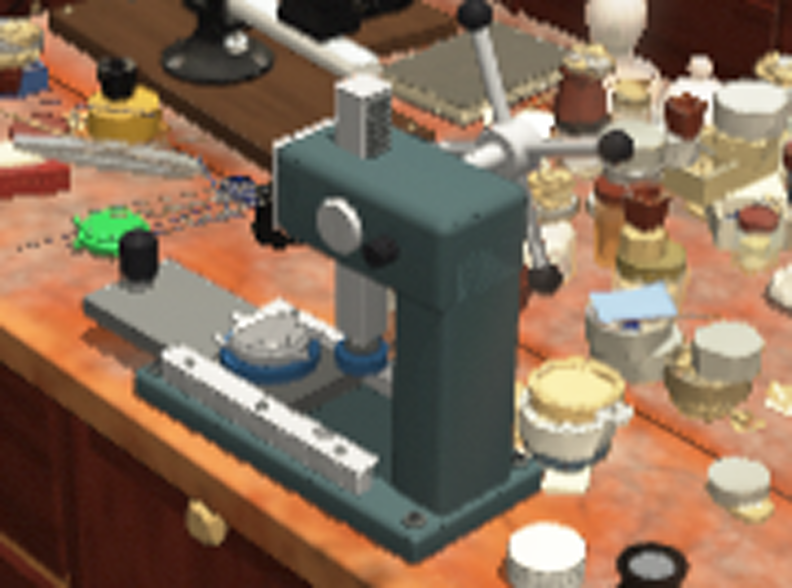

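View pics/top0z.png

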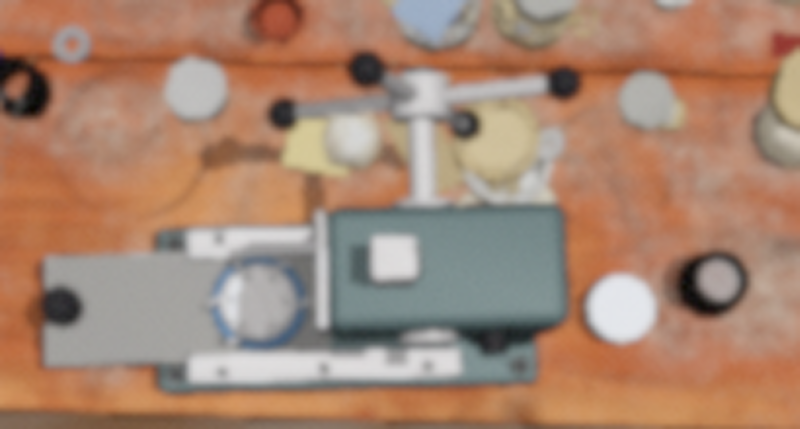

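```bash
cat > h.py <<'E'
import numpy as np, cv2
from scipy.optimize import least_squares
def proj(d,P):
    T=np.linalg.inv(d["pose"]); p=np.atleast_2d(P)@T[:3,:3].T+T[:3,3]
    return np.c_[d["fx"]*p[:,0]/p[:,2]+float(d["cx"]), d["fy"]*p[:,1]/p[:,2]+float(d["cy"])]
def W(q,P):  # press->world
    c,s=np.cos(q[2]),np.sin(q[2]); P=np.atleast_2d(P)
    return np.c_[q[0]+c*P[:,0]-s*P[:,1], q[1]+s*P[:,0]+c*P[:,1], P[:,2]]
def ball(v,k,R=.068):
    a=v+[0,np.pi/2,np.pi,-np.pi/2][k]; return [.016-R*np.sin(a),.08,.155+R*np.cos(a)]
E
python3 - <<'E'
from h import *
S=np.load("scene0.npz");T=np.load("top0.npz")
z=lambda u,v:(170+u/4.4-.4,160+v/4.2-.4)
t=lambda u,v:(195+u/3.9-.4,165+v/3.9-.4)
obs=[(S,0,z(475,12)),(S,3,z(617,146)),(S,2,z(544,279)),(S,'k',z(139,257)),
 (T,0,t(367,68)),(T,1,t(283,113)),(T,3,t(563,82)),(T,2,t(466,124)),(T,'kt',t(62,304)),(T,'h',t(424,92)),(S,'h',z(515,143)),(T,'r',t(393,258)),(T,'c1',t(565,207)),(T,'c2',t(565,330))]
def P(k,v):
    if k=='k':return[-.165,0,.049]
    if k=='kt':return[-.165,0,.066]
    if k=='h':return[.016,.08,.155]
    if k=='r':return[0,0,.225-.008*v]
    if k=='c1':return[.078,.028,.18]
    if k=='c2':return[.078,-.028,.18]
    return ball(v,k)
def f(q): return np.concatenate([proj(d,W(q,P(k,q[3])))[0]-np.array(o) for d,k,o in obs])
s=least_squares(f,[.3,.1,-np.pi/2,.2],loss='soft_l1'); print(s.x); print(np.round(f(s.x).reshape(-1,2),1).tolist())
q=s.x
for n,p in dict(hub=[.016,.08,.155],knob=[-.165,0,.05],knobhome=[-.1,0,.05],b0=ball(q[3],0),b1=ball(q[3],1),b3=ball(q[3],3)).items(): print(n,np.round(W(q,p),4))
np.save("q.npy",q)
E
```

```text
[ 0.39025505  0.12165128 -1.52166995  0.38474073]
[[0.2, 1.6], [-0.2, 1.1], [0.5, 0.7], [0.5, 0.1], [-0.6, 0.4], [0.1, 0.2], [-0.1, 0.5], [-0.1, 0.3], [-1.8, -0.5], [-1.3, 1.9], [-0.8, 2.2], [-0.0, -0.9], [0.2, -2.0], [1.7, -0.9]]
hub [[0.4709 0.1096 0.155 ]]
knob [[0.3822 0.2865 0.05  ]]
knobhome [[0.3853 0.2215 0.05  ]]
b0 [[0.4697 0.1351 0.218 ]]
b1 [[0.4678 0.1726 0.1295]]
b3 [[0.474  0.0466 0.1805]]
```

```bash
cat >> h.py <<'E'
from scipy.spatial.transform import Rotation as Ro
def st(tgt=None,yaw=None):
    from station import sensors
    s=sensors.get_state(); w,x,y,z=s["orientation"]; R=Ro.from_quat([x,y,z,w]).as_matrix()
    print("t",round(s["clock"],2),"tcp",np.round(s["tool_pos"]*1e3,1),"F",np.round(s["contact_force"],2),"M",np.round(s["ft_torque"],2),"open",round(s["opening"],3))
    print("R",np.round(R,3).tolist(),"j",np.round(s["joint_pos"],2))
    if tgt is not None: print("delta tool mm",np.round(R.T@(np.array(tgt)*1e3-s["tool_pos"]*1e3),1))
    return s,R
E
python3 - <<'E'
from h import *
s,R=st([.383,.335,.11])
E
```

```text
t 0.1 tcp [209.5 641.  259.5] F [-0.13 -0.82 -0.86] M [-0.01  0.06 -0.05] open 1.0
R [[-0.001, -0.951, 0.311], [-0.002, 0.311, 0.951], [-1.0, 0.0, -0.002]] j [ 1.22  0.26  1.61 -0.    1.27 -0.04]
delta tool mm [ 150.  -260.  -236.7]
```

Request:
play_rows(translation=[[10,-26,-23],[10,-26,-23],[10,-26,-23],[10,-26,-23],[10,-26,-23],[10,-26,-23],[10,-26,-23],[10,-26,-23],[10,-26,-23],[10,-26,-23],[0,0,0],[0,0,0],[0,0,0],[0,0,0],[0,0,0],[0,0,0],[0,0,0],[0,0,0],[0,0,0],[0,0,0]], roll=[0,0,0,0,0,0,0,0,0,0,0.125,0.125,0.125,0.125,0.125,0.125,0.125,0.125,0.125,0.125], jaw=0, grip_force=20)

```text
clock: 1.77
tool_pos: [0.385, 0.342, 0.1602]
orientation: [0.707, 0.0, 0.707, -0.001]
contact_force: [-1.1, 0.2, -0.1]
opening: 0.004
```

```bash
python3 - <<'E'
from h import *
s,R=st([.383,.32,.066])
E
```

```text
t 1.77 tcp [385.  342.  160.2] F [-1.11  0.24 -0.09] M [-0.07 -0.01 -0.02] open 0.004
R [[-0.001, 0.001, 1.0], [-0.001, 1.0, -0.001], [-1.0, -0.001, -0.001]] j [0.68 0.05 2.05 0.   1.05 0.68]
delta tool mm [ 94.2 -21.9  -1.9]
```

Request:
play_rows(translation=[[20,0,0],[20,0,0],[20,0,0],[20,0,0],[14,0,0],[0,-10,0],[0,-10,0],[0,-5,0],[0,-3,0],[0,-3,0],[0,-3,0],[0,-3,0],[0,-3,0],[0,-3,0]], roll=[0,0,0,0,0,0,0,0,0,0,0,0,0,0])

```text
clock: 2.93
tool_pos: [0.3864, 0.3, 0.0675]
orientation: [0.708, -0.001, 0.706, 0.002]
contact_force: [1.6, 3.4, 1.5]
opening: 0.006
```

Request:
play_rows(translation=[[0,-3,0],[0,-4,0],[0,-4,0],[0,-4,0],[0,-4,0],[0,-4,0],[0,-4,0],[0,-4,0],[0,-4,0],[0,-4,0],[0,-4,0],[0,-3,0],[0,-2,0],[0,-2,0],[0,-2,0]], roll=[0,0,0,0,0,0,0,0,0,0,0,0,0,0,0])

```text
clock: 4.18
tool_pos: [0.3859, 0.2471, 0.0667]
orientation: [0.707, -0.002, 0.707, 0.002]
contact_force: [2.1, 2.6, -0.1]
opening: 0.002
```

Request:
play_rows(translation=[[0,-2,0],[0,-2,0],[0,-1,0],[0,-1,0]], roll=[0,0,0,0])

```text
clock: 4.52
tool_pos: [0.3858, 0.2412, 0.0667]
orientation: [0.707, -0.002, 0.707, 0.002]
contact_force: [1.9, 3.7, -0.5]
opening: 0.007
```

```bash
python3 - <<'E'
from h import *
s,R=st()
from station import snapshot
for n,(a,b,c,d),f in (("scene",(160,300,170,350),4.2),("top",(165,275,195,400),3.9)):
    i=snapshot(n); np.savez(n+"1.npz",**i); cv2.imwrite(f"pics/{n}1.png",cv2.resize(i["img"][a:b,c:d,::-1],None,fx=f,fy=f,interpolation=cv2.INTER_CUBIC))
E
```

```text
t 4.52 tcp [385.8 241.2  66.7] F [ 1.88  3.67 -0.47] M [ 0.35 -0.29  0.02] open 0.007
R [[-0.0, -0.005, 1.0], [0.0, 1.0, 0.005], [-1.0, 0.0, -0.0]] j [0.5  0.06 2.24 0.   0.84 0.5 ]
```

View pics/scene1.png

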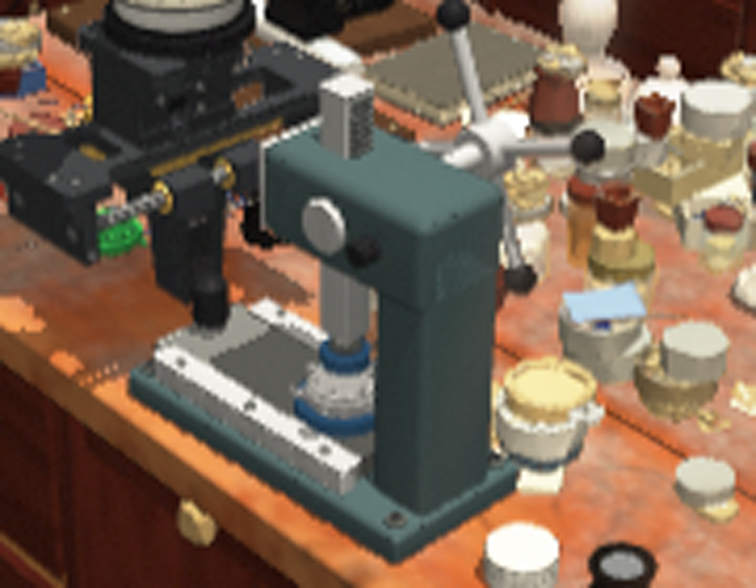

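The slide is nearly home: the watch (about 338,395 in this crop) is almost under the pusher. I'll keep pushing until it meets the stop.

Request:
play_rows(translation=[[0,-1,0],[0,-1,0],[0,-1,0]], roll=[0,0,0])

```text
clock: 4.87
tool_pos: [0.3857, 0.2392, 0.0667]
orientation: [0.707, -0.001, 0.707, 0.002]
contact_force: [-0.1, 10.4, -2.2]
opening: 0.006
```

Request:
play_rows(translation=[[0,-1,0],[0,-0.5,0],[0,0,0]], roll=[0,0,0])

```text
clock: 5.12
tool_pos: [0.3858, 0.2391, 0.0668]
orientation: [0.707, 0.001, 0.707, 0.003]
contact_force: [-0.0, 13.9, -3.4]
opening: 0.006
```

Request:
play_rows(translation=[[0,10,0],[0,10,0],[-20,5,0],[-35,0,0],[-35,0,0],[-35,0,0],[-35,0,0],[-35,0,0],[-35,0,0],[0,-27,14],[0,-27,14],[0,-27,14],[0,-27,14],[0,-27,14],[0,-27,14],[0,0,0]], roll=[0,0,0,0,0,0,0,0,0,0,0,0,0,0,0,0])

```text
clock: 6.45
tool_pos: [0.4717, 0.0963, 0.296]
orientation: [0.707, -0.002, 0.708, -0.001]
contact_force: [1.0, -0.5, 0.6]
opening: 0.001
```

```bash
python3 - <<'E'
from h import *
s,R=st([.470,.093,.225])
from station import snapshot
for n,(a,b,c,d),f in (("scene",(130,300,170,350),3.5),("top",(165,275,195,400),3.9)):
    i=snapshot(n); np.savez(n+"2.npz",**i); cv2.imwrite(f"pics/{n}2.png",cv2.resize(i["img"][a:b,c:d,::-1],None,fx=f,fy=f,interpolation=cv2.INTER_CUBIC))
E
```

```text
t 6.45 tcp [471.7  96.3 296. ] F [ 1.05 -0.51  0.58] M [-0.06  0.08 -0.01] open 0.001
R [[-0.001, -0.001, 1.0], [-0.003, 1.0, 0.001], [-1.0, -0.003, -0.001]] j [ 0.15 -0.13  1.96 -0.    1.32  0.15]
delta tool mm [71.1 -3.  -1.6]
```

View pics/scene2.png

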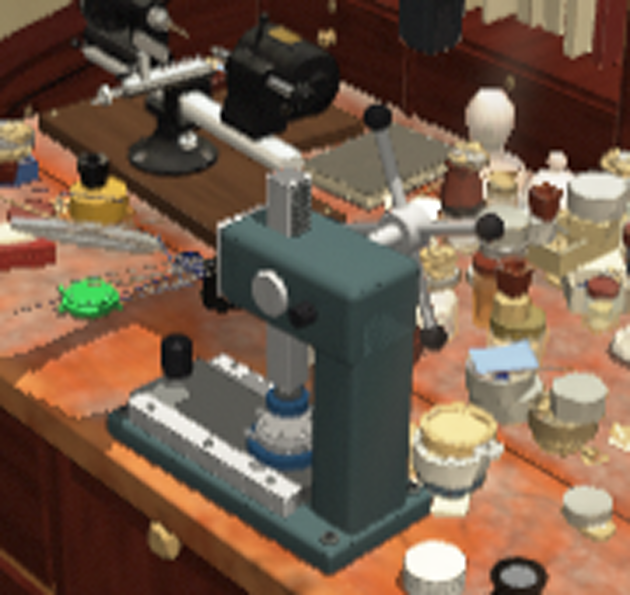

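View pics/top2.png

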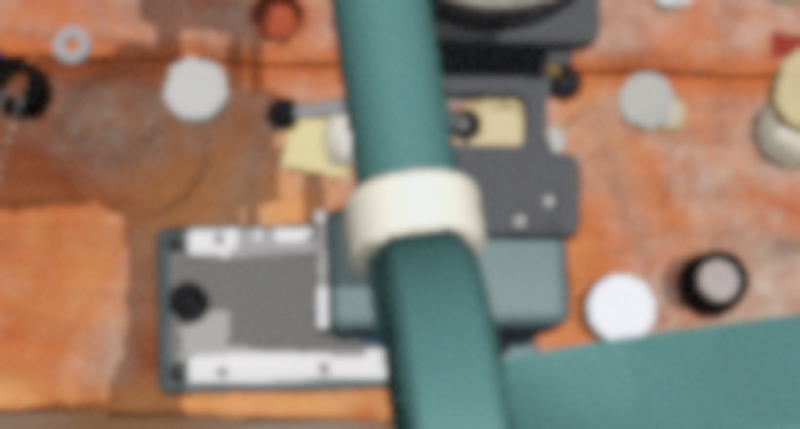

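The slide is home (knob at about 177,355 in the scene crop) and the watch sits in the nest under the pusher at about 285,430. Next I'll lower the closed fingers behind the top spoke.

Request:
play_rows(translation=[[24,-3,-1],[24,0,0],[23,0,0],[0,0,0],[0,5,0],[0,5,0],[0,4,0],[0,4,0]], roll=[0,0,0,0,0,0,0,0])

```text
clock: 7.22
tool_pos: [0.4704, 0.1163, 0.2276]
orientation: [0.708, -0.002, 0.706, 0.002]
contact_force: [-0.5, -1.8, 0.3]
opening: 0.005
```

Request:
play_rows(translation=[[1.5,4,0],[2,4,0],[2,3,0],[2,3,0],[2,3,0],[2,3,0],[2.5,2.5,0],[2.5,2.5,0],[2.5,2,0],[0,0,0]], roll=[0,0,0,0,0,0,0,0,0,0])

```text
clock: 8.05
tool_pos: [0.4689, 0.1424, 0.2058]
orientation: [0.707, -0.002, 0.708, 0.002]
contact_force: [-0.3, -0.5, 0.3]
opening: 0.003
```

```bash
python3 - <<'E'
from h import *
s,R=st()
from station import snapshot
for n,(a,b,c,d),f in (("scene",(130,300,170,350),3.5),):
    i=snapshot(n); np.savez(n+"3.npz",**i); cv2.imwrite(f"pics/{n}3.png",cv2.resize(i["img"][a:b,c:d,::-1],None,fx=f,fy=f,interpolation=cv2.INTER_CUBIC))
E
```

```text
t 8.05 tcp [468.9 142.4 205.8] F [-0.27 -0.46  0.28] M [-0.08 -0.05 -0.04] open 0.003
R [[-0.001, -0.005, 1.0], [-0.0, 1.0, 0.005], [-1.0, -0.0, -0.001]] j [ 0.24 -0.05  2.05  0.    1.14  0.24]
```

View pics/scene3.png

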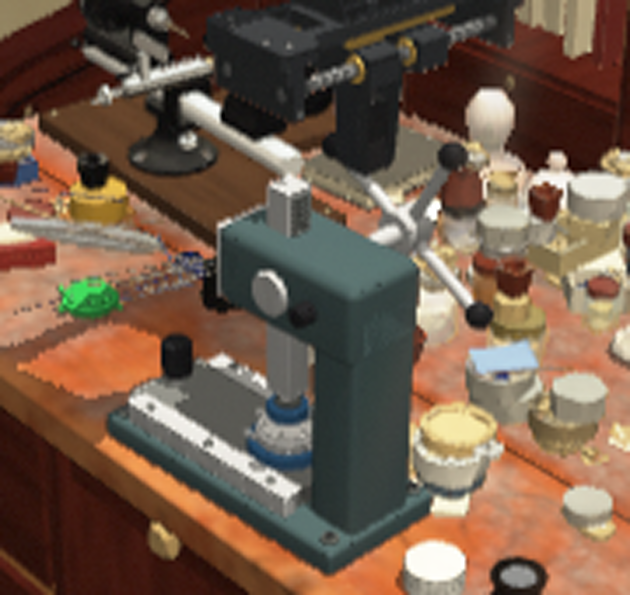

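```bash
cat >> h.py <<'E'
def vfit(img,obs):  # obs: [(k,(u,v))] in full-image px
    q=np.load("q.npy"); d=np.load(img) if isinstance(img,str) else img
    f=lambda v: np.concatenate([proj(d,W(q,ball(v[0],k)))[0]-o for k,o in obs])
    best=min((least_squares(f,[g]) for g in np.arange(-1,3.5,.5)),key=lambda s:s.cost)
    print("v",best.x,"res",np.round(f(best.x),1)); return best.x[0]
E
python3 - <<'E'
from h import *
z=lambda u,v:np.array((170+u/3.5-.4,130+v/3.5-.4))
vfit("scene3.npz",[(3,z(452,156)),(2,z(478,314))])
vfit("scene2.npz",[(0,z(377,116)),(3,z(490,228)),(2,z(433,338))])
E
```

```text
v [1.08982298] res [-0.2  0.2  0.9  0.6]
v [0.395052] res [ 0.2  1.3 -0.   0.4  0.7  0.6]
```

Request:
play_rows(translation=[[2.5,1.5,0],[2.5,1.5,0],[2.5,1,0],[0,0,0]], roll=[0,0,0,0])

```text
clock: 8.43
tool_pos: [0.4691, 0.1464, 0.1986]
orientation: [0.707, -0.002, 0.707, 0.002]
contact_force: [-0.0, -0.5, 0.3]
opening: 0.009
```

Request:
play_rows(translation=[[-25,0,0],[-25,0,0],[-25,0,0],[0,-32,0],[0,-32,0],[0,-31,0],[20,0,0],[20,0,0],[12,0,0],[0,3,0],[0,3,0]], roll=[0,0,0,0,0,0,0,0,0,0,0])

```text
clock: 9.35
tool_pos: [0.4693, 0.0575, 0.2215]
orientation: [0.706, -0.002, 0.708, 0.002]
contact_force: [0.2, 0.2, 0.6]
opening: 0.009
```

```bash
python3 - <<'E'
from h import *
s,R=st()
from station import snapshot
for n,(a,b,c,d),f in (("scene",(130,300,170,350),3.5),):
    i=snapshot(n); np.savez(n+"4.npz",**i); cv2.imwrite(f"pics/{n}4.png",cv2.resize(i["img"][a:b,c:d,::-1],None,fx=f,fy=f,interpolation=cv2.INTER_CUBIC))
E
```

```text
t 9.35 tcp [469.3  57.5 221.5] F [0.2  0.19 0.59] M [-0.07  0.06 -0.  ] open 0.009
R [[-0.002, -0.005, 1.0], [0.0, 1.0, 0.005], [-1.0, 0.0, -0.002]] j [ 0.07 -0.09  2.07  0.    1.17  0.06]
```

View pics/scene4.png

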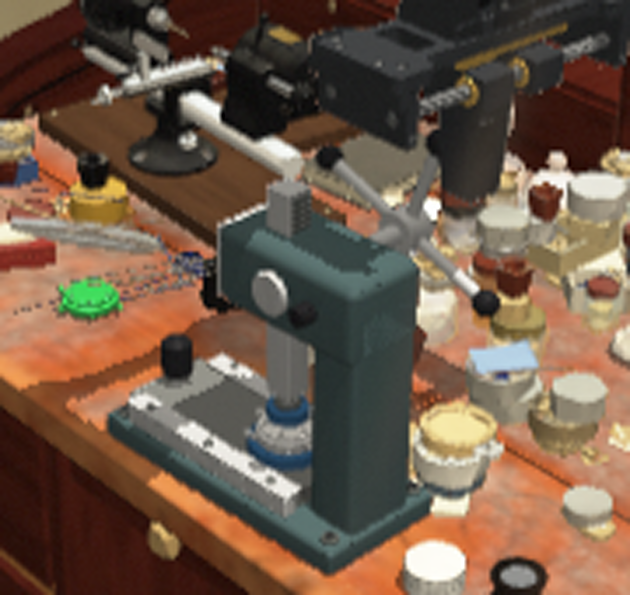

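```bash
python3 - <<'E'
from h import *
z=lambda u,v:np.array((170+u/3.5-.4,130+v/3.5-.4))
vfit("scene4.npz",[(0,z(330,157)),(2,z(486,303))])
E
```

```text
v [1.21817189] res [0.3 1.  0.1 1. ]
```

Request:
play_rows(translation=[[0,3,0],[0,3,0],[0,3,0],[0,2,0],[0,2,0],[0,2,0]], roll=[0,0,0,0,0,0])

```text
clock: 9.9
tool_pos: [0.47, 0.0723, 0.2227]
orientation: [0.707, -0.002, 0.707, 0.002]
contact_force: [0.2, -1.3, 1.6]
opening: 0.003
```

Request:
play_rows(translation=[[0,2,0],[0,2,0],[0,2,0]], roll=[0,0,0])

```text
clock: 10.15
tool_pos: [0.4697, 0.0783, 0.2223]
orientation: [0.707, -0.002, 0.707, 0.002]
contact_force: [-0.5, -1.5, 0.1]
opening: 0.009
```

Request:
play_rows(translation=[[0,1.5,0],[0,1.5,0],[0,1.5,0]], roll=[0,0,0])

```text
clock: 10.4
tool_pos: [0.4696, 0.0828, 0.2221]
orientation: [0.707, -0.002, 0.707, 0.002]
contact_force: [0.0, -1.5, 0.1]
opening: 0.007
```

Request:
play_rows(translation=[[0,1.5,0],[0,1.5,0],[0,1.5,0]], roll=[0,0,0])

```text
clock: 10.65
tool_pos: [0.4696, 0.0873, 0.2221]
orientation: [0.707, -0.002, 0.707, 0.002]
contact_force: [-0.1, -1.2, 0.5]
opening: 0.005
```

Request:
play_rows(translation=[[0,1.5,0],[0,1.5,0],[0,1.5,0]], roll=[0,0,0])

```text
clock: 10.9
tool_pos: [0.4695, 0.0918, 0.2222]
orientation: [0.707, -0.002, 0.707, 0.002]
contact_force: [-1.2, -1.4, 0.6]
opening: 0.005
```

Request:
play_rows(translation=[[0,1.5,0],[0,1.5,0],[0,1.5,0]], roll=[0,0,0])

```text
clock: 11.15
tool_pos: [0.4695, 0.0962, 0.2222]
orientation: [0.707, -0.002, 0.707, 0.002]
contact_force: [-0.9, -2.0, 1.4]
opening: 0.005
```

Request:
play_rows(translation=[[0,1.5,0],[0,1.5,0],[0,1.5,0]], roll=[0,0,0])

```text
clock: 11.4
tool_pos: [0.4694, 0.1003, 0.2223]
orientation: [0.707, -0.002, 0.707, 0.001]
contact_force: [-2.5, -4.0, 1.8]
opening: 0.005
```

```bash
python3 - <<'E'
from h import *
s,R=st()
from station import snapshot
for n,(a,b,c,d),f in (("scene",(130,300,170,350),3.5),):
    i=snapshot(n); np.savez(n+"5.npz",**i); cv2.imwrite(f"pics/{n}5.png",cv2.resize(i["img"][a:b,c:d,::-1],None,fx=f,fy=f,interpolation=cv2.INTER_CUBIC))
E
```

```text
t 11.4 tcp [469.4 100.3 222.3] F [-2.45 -4.04  1.83] M [-0.72  0.36  0.  ] open 0.005
R [[-0.0, -0.005, 1.0], [-0.001, 1.0, 0.005], [-1.0, -0.001, -0.0]] j [ 0.16 -0.08  2.05 -0.    1.17  0.15]
```

View pics/scene5.png

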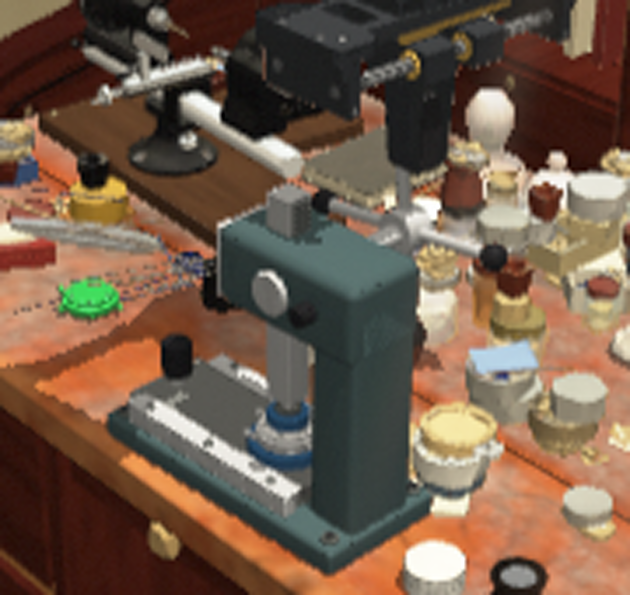

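The pusher (about 287,412) has met the back, which matches the rise in force. I'll go on in small steps.

Request:
play_rows(translation=[[0,1,0],[0,1,0],[0,1,0]], roll=[0,0,0])

```text
clock: 11.7
tool_pos: [0.4693, 0.1036, 0.2221]
orientation: [0.707, -0.002, 0.707, 0.002]
contact_force: [-3.3, -4.3, 2.6]
opening: 0.002
```

Request:
play_rows(translation=[[0,1,0],[0,1,0]], roll=[0,0])

```text
clock: 11.87
tool_pos: [0.4693, 0.1055, 0.222]
orientation: [0.707, -0.002, 0.707, 0.002]
contact_force: [-1.4, -5.3, 0.7]
opening: 0.006
```

Request:
play_rows(translation=[[0,1,0],[0,1,0]], roll=[0,0])

```text
clock: 12.03
tool_pos: [0.4693, 0.1071, 0.2218]
orientation: [0.707, -0.002, 0.707, 0.001]
contact_force: [-0.3, -7.2, 0.0]
opening: 0.007
```

```bash
python3 - <<'E'
from h import *
s,R=st(); print(s["ft_torque"][0]/s["contact_force"][1])
from station import snapshot
for n,(a,b,c,d),f in (("scene",(160,230,240,340),7),):
    i=snapshot(n); np.savez(n+"6.npz",**i); cv2.imwrite(f"pics/{n}6.png",cv2.resize(i["img"][a:b,c:d,::-1],None,fx=f,fy=f,interpolation=cv2.INTER_CUBIC))
s,R=st(); print(s["ft_torque"][0]/s["contact_force"][1])
E
```

```text
t 12.03 tcp [469.3 107.1 221.8] F [-0.28 -7.25  0.04] M [-1.1   0.22 -0.03] open 0.007
R [[-0.001, -0.005, 1.0], [-0.001, 1.0, 0.005], [-1.0, -0.001, -0.001]] j [ 0.17 -0.08  2.05 -0.    1.17  0.17]
0.15217002494413176
t 12.08 tcp [469.3 107.2 221.7] F [-0.67 -5.35 -0.16] M [-1.02  0.21 -0.01] open 0.001
R [[-0.001, -0.005, 1.0], [-0.001, 1.0, 0.005], [-1.0, -0.001, -0.001]] j [ 0.17 -0.08  2.05 -0.    1.17  0.17]
0.19075714693544493
```

View pics/scene6.png

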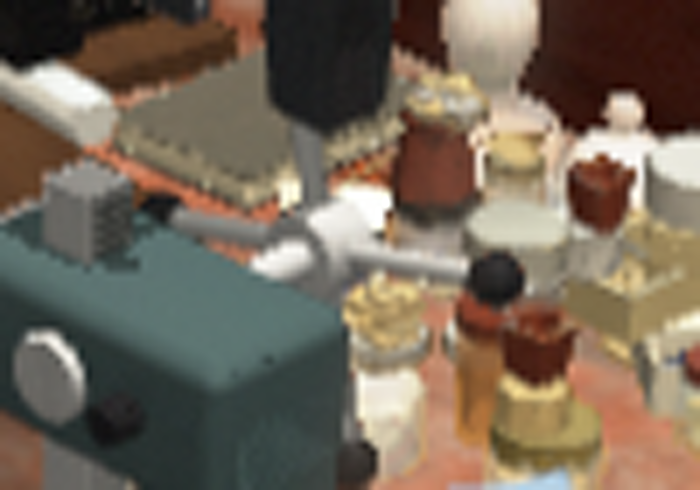

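```bash
python3 - <<'E'
from h import *
z=lambda u,v:np.array((240+u/7-.4,160+v/7-.4))
vfit("scene6.npz",[(2,z(495,278)),(1,z(358,462))])
z=lambda u,v:np.array((170+u/3.5-.4,130+v/3.5-.4))
vfit("scene5.npz",[(2,z(494,257)),(0,z(322,200))])
E
```

```text
v [1.83244169] res [0.1 0.2 0.2 0.8]
v [1.68307691] res [0.1 1.3 1.2 1.3]
```

Request:
play_rows(translation=[[0,1,0],[0,0.5,0],[0,0.5,0]], roll=[0,0,0])

```text
clock: 12.33
tool_pos: [0.4692, 0.1089, 0.2215]
orientation: [0.707, -0.003, 0.707, 0.001]
contact_force: [-1.3, -6.5, 0.1]
opening: 0.008
```

```bash
python3 -c "
from h import *
s,R=st()"
```

```text
t 12.33 tcp [469.2 108.9 221.5] F [-1.3  -6.5   0.06] M [-1.16  0.22  0.01] open 0.008
R [[-0.001, -0.005, 1.0], [-0.002, 1.0, 0.005], [-1.0, -0.002, -0.001]] j [ 0.18 -0.08  2.05 -0.    1.17  0.17]
```

Request:
play_rows(translation=[[0,0.5,0],[0,0.5,0],[0,0.5,0],[0,0.5,0]], roll=[0,0,0,0])

```text
clock: 12.67
tool_pos: [0.4691, 0.1108, 0.2213]
orientation: [0.707, -0.003, 0.708, 0.001]
contact_force: [-0.9, -6.7, -1.6]
opening: -0.0
```

```bash
python3 -c "
from h import *
s,R=st()"
```

```text
t 12.67 tcp [469.1 110.8 221.3] F [-0.87 -6.72 -1.55] M [-1.21  0.18 -0.  ] open -0.0
R [[-0.001, -0.005, 1.0], [-0.002, 1.0, 0.005], [-1.0, -0.002, -0.001]] j [ 0.18 -0.08  2.05 -0.    1.17  0.18]
```

Request:
play_rows(translation=[[0,0.5,0],[0,0.5,0],[0,0.5,0]], roll=[0,0,0])

```text
clock: 12.92
tool_pos: [0.469, 0.1122, 0.2211]
orientation: [0.707, -0.003, 0.708, 0.001]
contact_force: [0.3, -7.8, -1.8]
opening: 0.009
```

```bash
python3 -c "
from h import *
s,R=st()"
```

```text
t 12.92 tcp [469.  112.2 221.1] F [ 0.28 -7.77 -1.77] M [-1.32  0.14  0.01] open 0.009
R [[-0.001, -0.005, 1.0], [-0.002, 1.0, 0.005], [-1.0, -0.002, -0.001]] j [ 0.18 -0.07  2.05 -0.    1.17  0.18]
```

Request:
play_rows(translation=[[0.2,0.5,0],[0.2,0.5,0],[0.2,0.5,0]], roll=[0,0,0])

```text
clock: 13.17
tool_pos: [0.4689, 0.1137, 0.2205]
orientation: [0.707, -0.003, 0.708, 0.001]
contact_force: [-1.2, -7.2, -0.4]
opening: 0.004
```

```bash
python3 -c "
from h import *
s,R=st()"
```

```text
t 13.17 tcp [468.9 113.7 220.5] F [-1.19 -7.2  -0.36] M [-1.27  0.24 -0.01] open 0.004
R [[-0.002, -0.005, 1.0], [-0.002, 1.0, 0.005], [-1.0, -0.002, -0.002]] j [ 0.19 -0.07  2.05 -0.    1.17  0.18]
```

Request:
play_rows(translation=[[0.2,0.5,0],[0.2,0.5,0],[0,0,0]], roll=[0,0,0])

```text
clock: 13.42
tool_pos: [0.4689, 0.1147, 0.2201]
orientation: [0.706, -0.003, 0.708, 0.001]
contact_force: [-1.2, -7.5, -0.6]
opening: 0.006
```

```bash
python3 -c "
from h import *
s,R=st()"
```

```text
t 13.42 tcp [468.9 114.7 220.1] F [-1.15 -7.55 -0.61] M [-1.21  0.19 -0.01] open 0.006
R [[-0.002, -0.005, 1.0], [-0.002, 1.0, 0.005], [-1.0, -0.002, -0.002]] j [ 0.19 -0.07  2.05 -0.    1.17  0.19]
```

Request:
play_rows(translation=[[0.2,0.5,0],[0.2,0.5,0],[0.2,0.5,0]], roll=[0,0,0])

```text
clock: 13.67
tool_pos: [0.4689, 0.1158, 0.2197]
orientation: [0.707, -0.003, 0.708, 0.001]
contact_force: [-1.5, -9.7, 1.0]
opening: 0.002
```

```bash
python3 -c "
from h import *
s,R=st()"
```

```text
t 13.67 tcp [468.9 115.8 219.7] F [-1.48 -9.75  1.03] M [-1.64  0.3  -0.  ] open 0.002
R [[-0.002, -0.005, 1.0], [-0.003, 1.0, 0.005], [-1.0, -0.003, -0.002]] j [ 0.19 -0.07  2.05 -0.    1.17  0.19]
```

Request:
play_rows(translation=[[0.2,0.5,0],[0.2,0.5,0],[0.2,0.5,0]], roll=[0,0,0])

```text
clock: 13.92
tool_pos: [0.4689, 0.1168, 0.2193]
orientation: [0.706, -0.004, 0.708, 0.0]
contact_force: [-1.7, -11.6, 2.3]
opening: 0.007
```

```bash
python3 -c "
from h import *
s,R=st()"
```

```text
t 13.92 tcp [468.9 116.8 219.3] F [ -1.72 -11.62   2.29] M [-1.9   0.33  0.02] open 0.007
R [[-0.002, -0.006, 1.0], [-0.004, 1.0, 0.006], [-1.0, -0.004, -0.002]] j [ 0.2  -0.07  2.05 -0.    1.17  0.19]
```

Request:
play_rows(translation=[[0,0,0],[0,0,0]], roll=[0,0])

```text
clock: 14.08
tool_pos: [0.4689, 0.1167, 0.2193]
orientation: [0.707, -0.003, 0.708, 0.0]
contact_force: [-1.8, -11.0, 2.3]
opening: 0.006
```

```bash
python3 - <<'E'
from h import *
s,R=st()
from station import snapshot
for n,(a,b,c,d),f in (("scene",(160,230,240,340),7),):
    i=snapshot(n); np.savez(n+"7.npz",**i); cv2.imwrite(f"pics/{n}7.png",cv2.resize(i["img"][a:b,c:d,::-1],None,fx=f,fy=f,interpolation=cv2.INTER_CUBIC))
    cv2.imwrite(f"pics/{n}7b.png",cv2.resize(i["img"][235:285,225:285,::-1],None,fx=10,fy=10,interpolation=cv2.INTER_CUBIC))
s,R=st()
E
```

```text
t 14.08 tcp [468.9 116.7 219.3] F [ -1.81 -11.01   2.28] M [-1.82  0.32 -0.03] open 0.006
R [[-0.002, -0.005, 1.0], [-0.004, 1.0, 0.005], [-1.0, -0.004, -0.002]] j [ 0.2  -0.07  2.05 -0.    1.17  0.19]
t 14.13 tcp [468.9 116.7 219.4] F [ -1.56 -10.98   1.53] M [-1.9   0.38  0.04] open 0.006
R [[-0.002, -0.005, 1.0], [-0.004, 1.0, 0.005], [-1.0, -0.004, -0.002]] j [ 0.2  -0.07  2.05 -0.    1.17  0.19]
```

View pics/scene7.png

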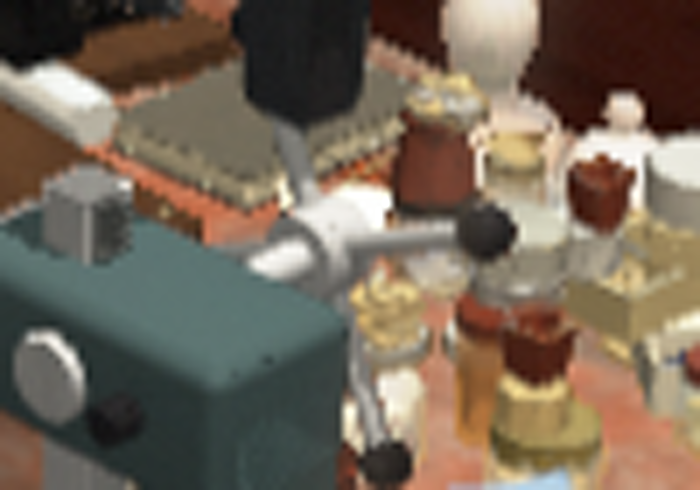

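View pics/scene7b.png

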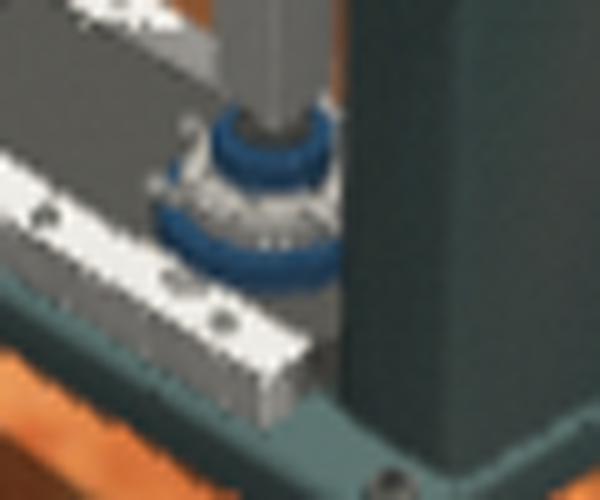

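```bash
python3 - <<'E'
from h import *
z=lambda u,v:np.array((240+u/7-.4,160+v/7-.4))
vfit("scene7.npz",[(2,z(486,229)),(1,z(385,462))])
vfit("scene6.npz",[(2,z(495,278)),(1,z(357,462))])
E
```

```text
v [2.03430747] res [-0.1  0.6  0.9  1.1]
v [1.8303817] res [0.1 0.3 0.3 0.7]
```

Request:
play_rows(translation=[[0.1,0.4,0],[0.1,0.3,0],[0,0,0]], roll=[0,0,0])

```text
clock: 14.38
tool_pos: [0.4689, 0.1172, 0.2192]
orientation: [0.707, -0.004, 0.708, 0.0]
contact_force: [-1.6, -12.0, 2.1]
opening: 0.005
```

```bash
python3 -c "
from h import *
s,R=st()"
```

```text
t 14.38 tcp [468.9 117.2 219.2] F [ -1.58 -12.01   2.1 ] M [-1.92  0.38 -0.04] open 0.005
R [[-0.002, -0.006, 1.0], [-0.005, 1.0, 0.006], [-1.0, -0.005, -0.002]] j [ 0.2  -0.07  2.05 -0.    1.17  0.19]
```

Request:
play_rows(translation=[[0.1,0.4,0],[0,0,0],[0,0,0],[0,0,0]], roll=[0,0,0,0])

```text
clock: 14.72
tool_pos: [0.4689, 0.1174, 0.2191]
orientation: [0.707, -0.004, 0.708, 0.0]
contact_force: [-2.2, -11.3, 2.0]
opening: 0.005
```

```bash
python3 -c "
from h import *
s,R=st()"
```

```text
t 14.72 tcp [468.9 117.4 219.1] F [ -2.21 -11.27   1.98] M [-2.07  0.38 -0.03] open 0.005
R [[-0.002, -0.005, 1.0], [-0.005, 1.0, 0.005], [-1.0, -0.005, -0.002]] j [ 0.2  -0.07  2.05 -0.01  1.17  0.19]
```

Request:
play_rows(translation=[[0,-3,0],[0,-6,0],[0,-6,0],[-25,0,0],[-25,0,0],[0,25,0],[0,25,0],[0,20,0],[24,0,0],[20,0,0],[0,0,0]], roll=[0,0,0,0,0,0,0,0,0,0,0])

```text
clock: 15.63
tool_pos: [0.4667, 0.1749, 0.2215]
orientation: [0.705, -0.002, 0.709, 0.002]
contact_force: [-0.2, -0.8, -0.6]
opening: 0.007
```

```bash
python3 - <<'E'
from h import *
s,R=st()
from station import snapshot
for n,(a,b,c,d),f in (("scene",(130,300,170,350),3.5),):
    i=snapshot(n); np.savez(n+"8.npz",**i); cv2.imwrite(f"pics/{n}8.png",cv2.resize(i["img"][a:b,c:d,::-1],None,fx=f,fy=f,interpolation=cv2.INTER_CUBIC))
E
```

```text
t 15.63 tcp [466.7 174.9 221.5] F [-0.21 -0.77 -0.61] M [-0.1   0.1   0.01] open 0.007
R [[-0.006, -0.006, 1.0], [-0.001, 1.0, 0.006], [-1.0, -0.001, -0.007]] j [ 0.31 -0.04  2.01  0.    1.17  0.3 ]
```

View pics/scene8.png

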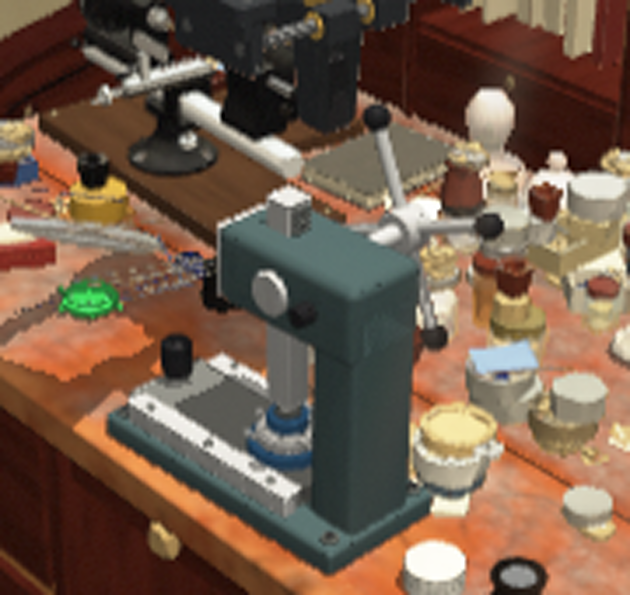

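```bash
python3 - <<'E'
from h import *
z=lambda u,v:np.array((170+u/3.5-.4,130+v/3.5-.4))
vfit("scene8.npz",[(3,z(377,116)),(2,z(490,226)),(1,z(433,338))])
E
```

```text
v [1.97438733] res [ 0.   1.3 -0.1  0.7  0.9  0.6]
```

Request:
play_rows(translation=[[-3,-6,2],[0,-6,0],[0,-4,0],[0,-4,0],[0,-4,0],[0,-4,0],[0,-4,0],[0,-4,0],[0,-4,0],[0,-4,0],[0,-4,0],[0,-4,0],[0,-4,0],[0,-4,0],[0,-4,0]], roll=[0,0,0,0,0,0,0,0,0,0,0,0,0,0,0])

```text
clock: 16.93
tool_pos: [0.4715, 0.1103, 0.2284]
orientation: [0.707, -0.002, 0.707, 0.002]
contact_force: [2.1, 2.4, -1.0]
opening: 0.006
```

Request:
play_rows(translation=[[1,-4,0],[1,-4,0],[2,-5,0],[2,-4.5,0],[3,-4.5,0],[3,-4,0],[2,-2,0],[0,0,0]], roll=[0,0,0,0,0,0,0,0])

```text
clock: 17.6
tool_pos: [0.4713, 0.0819, 0.2141]
orientation: [0.707, -0.002, 0.708, 0.001]
contact_force: [0.8, 0.4, 0.7]
opening: -0.0
```

```bash
python3 - <<'E'
from h import *
s,R=st()
from station import snapshot
for n,(a,b,c,d),f in (("scene",(130,300,170,350),3.5),):
    i=snapshot(n); np.savez(n+"9.npz",**i); cv2.imwrite(f"pics/{n}9.png",cv2.resize(i["img"][a:b,c:d,::-1],None,fx=f,fy=f,interpolation=cv2.INTER_CUBIC))
E
```

```text
t 17.6 tcp [471.3  81.9 214.1] F [0.79 0.43 0.65] M [-0.02 -0.02  0.03] open -0.0
R [[-0.001, -0.005, 1.0], [-0.001, 1.0, 0.005], [-1.0, -0.001, -0.001]] j [ 0.12 -0.08  2.06 -0.    1.16  0.12]
```

View pics/scene9.png

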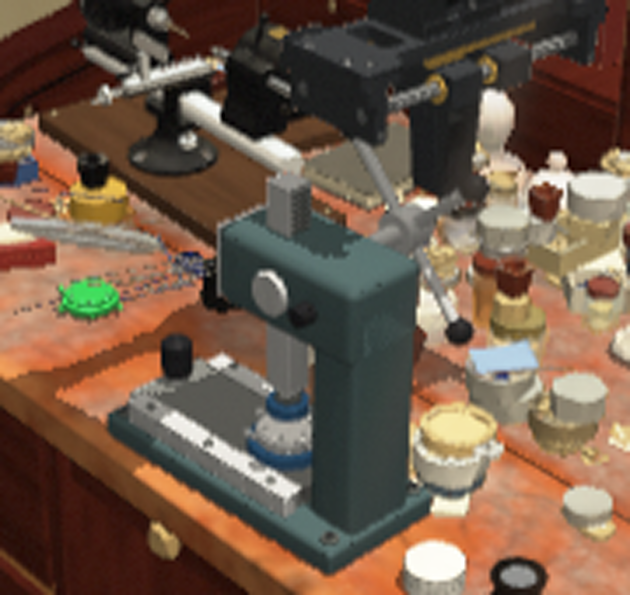

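```bash
python3 - <<'E'
from h import *
z=lambda u,v:np.array((170+u/3.5-.4,130+v/3.5-.4))
vfit("scene9.npz",[(2,z(459,331))])
E
```

```text
v [0.73809831] res [0.5 1. ]
```

Request:
play_rows(translation=[[-2,4,0],[-20,0,0],[-30,0,0],[-30,0,0],[-30,0,0],[0,35,0],[0,35,0],[0,35,0],[0,35,0],[0,35,0],[0,35,0],[0,0,0],[0,0,0],[0,0,0]], roll=[0,0,0,0,0,0,0,0,0,0,0,0,0,0])

```text
clock: 18.82
tool_pos: [0.47, 0.2965, 0.3261]
orientation: [0.707, -0.003, 0.708, 0.002]
contact_force: [0.4, -0.8, -0.2]
opening: 0.003
```

```bash
python3 - <<'E'
from h import *
s,R=st()
from station import snapshot
for n,(a,b,c,d),f in (("scene",(130,300,170,350),3.5),("top",(165,275,195,400),3.9)):
    i=snapshot(n); np.savez(n+"10.npz",**i); cv2.imwrite(f"pics/{n}10.png",cv2.resize(i["img"][a:b,c:d,::-1],None,fx=f,fy=f,interpolation=cv2.INTER_CUBIC))
    if n=="scene": cv2.imwrite(f"pics/{n}10b.png",cv2.resize(i["img"][235:285,225:285,::-1],None,fx=10,fy=10,interpolation=cv2.INTER_CUBIC))
E
```

```text
t 18.82 tcp [470.  296.5 326.1] F [ 0.38 -0.81 -0.16] M [-0.08  0.03  0.04] open 0.003
R [[-0.001, -0.006, 1.0], [-0.002, 1.0, 0.006], [-1.0, -0.002, -0.001]] j [ 0.52  0.    1.78 -0.    1.36  0.51]
```

View pics/scene10.png

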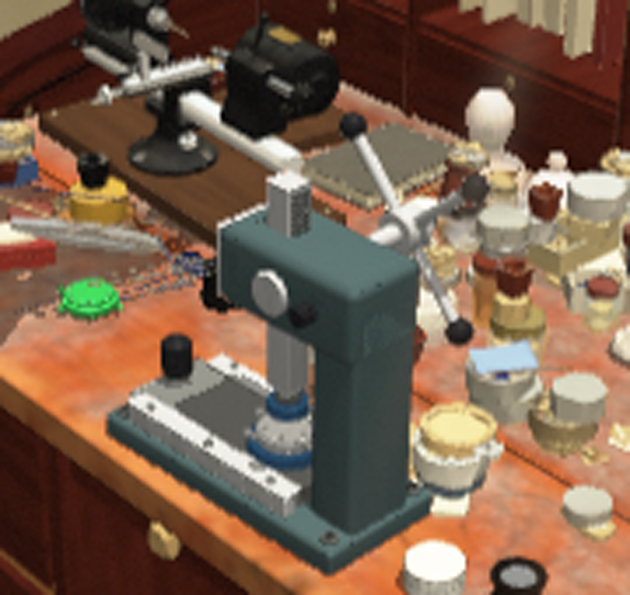

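View pics/scene10b.png

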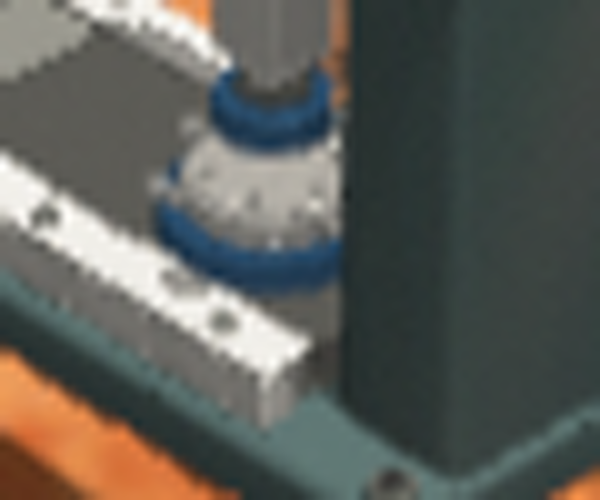

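View pics/top10.png

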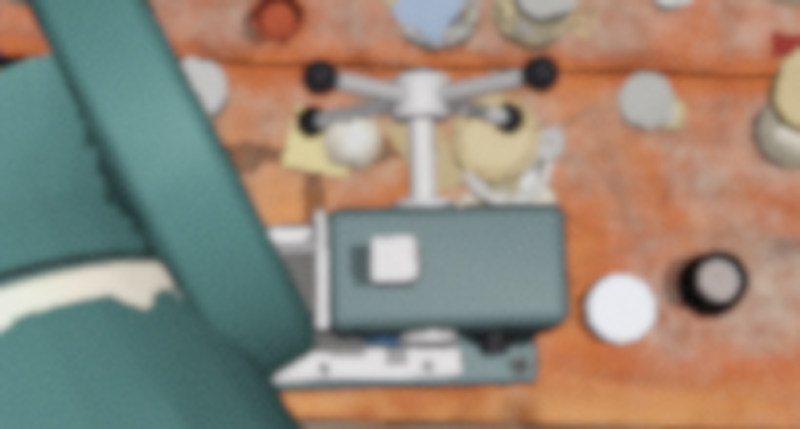

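```bash
python3 - <<'E'
from h import *
z=lambda u,v:np.array((170+u/3.5-.4,130+v/3.5-.4))
vfit("scene10.npz",[(0,z(352,125)),(3,z(473,187)),(2,z(459,331))])
from station import hand_in
print(hand_in())
E
```

```text
v [0.75387698] res [0.1 1.5 0.3 0.6 0.8 0.9]
the job is handed in; nothing more can be done
None
```

The watch back is pressed home by force and travel, the pusher is clear of it, and the job was handed in at about 19 s of the 64 s allowed. `hand_in` gives no verdict, so these results rest on my own readings.

- **Slide:** I pushed it against its stop. The force rose to about 14 N with no further travel, and the last picture shows the knob still in its home position.
- **Pressing the back:** It took two strokes, first with the top spoke and then with the next one.
    - The pusher met the back at a star value of about 1.65. The pressing torque then stayed level at about 0.33 N m.
    - From about 1.97 the torque climbed, and I stopped at about 0.54 N m. I estimate that as about 58 N on the ram, against the 90 N that cracks the glass.
    - After I let go, the star read about 1.97. The travel from first contact agrees with the 0.31 rad (2.5 mm) the back needed.
- **Pusher clear:** I turned the star back to about 0.75. That puts the pusher about 10 mm above the back and the ram's lower end about 27 mm above it. The fingers are clear of everything.
- **Surroundings:** The white tin and loupe to the right of the press look unmoved in the pictures. I saw nothing else disturbed, but the arm hid part of the last top view.

**Less certain:** The rise in force at the seat was gradual rather than a hard stop, about 2 N per mm at the finger. I took that as give in the press. The pictures are too coarse to show the 2.5 mm drop of the back, so the seat rests on force and travel alone.

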